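# Clamp the exhaust filter onto the suction pump

### The arm

A 7-joint arm with a two-finger parallel gripper is mounted at the origin on a cart in front of the work surface, level with it; the furniture and walls round the work are solid. World frame = base frame: x ahead of the robot, y to its left, z up, the work surface at z = 0. Lengths are in m, angles in rad, forces in N, time in s.
With the tool pointing down it reaches from about 0.4 to 0.85 m from the base axis. Payload 10.4 kg.
Tool frame: the origin (TCP) lies on the centre line of the jaws, within the pads' length; the fingertips stand 11 mm ahead of it and the grasp point (between the pads) lies 8 mm behind it; z points along the fingers, y is the line along which they close (so a half turn about z gives the same grasp; the last joint's range is limited). The gripper opens to 87 mm and grips with 3 to 60 N. Pads are 19 mm wide; open, the fingers measure 117 mm over their backs; the gripper's body (75 mm by 190 mm) begins 51 mm behind the grasp point.
Start: joints at [-1.339, 0.332, -0.065, 1.46, 0.022, 1.35, -0.088], TCP at [0.158, 0.605, 0.234] pointing down, gripper open.
Joint ranges: [-2.6, 2.6], [-0.5, 2.12], [-1.47, 1.34], [0.16, 2.42], [-1.27, 4.41], [0.06, 2.06], [-2.6, 2.6]. Speed limits (rad/s): [2.22, 2.22, 2.79, 2.79, 3.14, 3.14, 3.14].

### API

Orientations are given as a unit quaternion [x, y, z, w].
In Python, from bench import r gives the robot as it stands.
- The arm moves only by the shell command python3 -m pendant 'ROWS' [OPENING] [FORCE]. ROWS is JSON, a list of rows, each a list of 4 numbers: the shift along the tool's x, y, z in m, then the turn about the tool's z in rad. A call has 1 to 8 rows; each row shifts and turns the commanded pose from where the row before left it, along the tool's axes as they then stand; what a row does not reach is not made up. A row lasts 1/12 s, in which the tool goes at most 41.7 mm and 7.16 degrees, less where a joint would pass 70% of its speed; a pose out of reach is approached as far as the arm can. A call with a gripper value outside its range is refused whole. OPENING is the opening, from 0 (shut) to 1 (fully open), set as the call begins (- or left out, the last holds). The fingers move at their own pace and stop on an object; FORCE is the grip in N (left out, the last holds). Time passes only in rows, so rows that do not move let the fingers close. It gives the time, the measured TCP pose, the force, the opening and the grip force at its end, in the units of the state.
- r.read_state(): the state, without advancing time (a new reading comes with each control period).
- r.camera(name): name is "scene" or "top"; returns a dict with "img" (480x640x3 uint8, red, green, blue), "camera_matrix" (3x3 intrinsics, pixels), "xyz" and "attitude" of the camera in the world. Camera axes: x right, y down, z forward; pixel columns grow to the right and rows downward; lengths in m; the calibration is good to about 2 mm. A picture is of the moment at which its call begins. There is no depth.
- r.close_job(): hands the job in; it is judged then, once.
Trained networks look in the newest picture that a camera, given by its name, has taken for a name from the list of things; names that differ only in an ending like _2 or _b are one class to them, and where a whole thing is asked for, a point or a joint stands for the part that bears it (a point fixed in the world has none). Each returns a list of dicts, best first, with "score" (0 to 1); they miss things now and then, are a little off and sometimes report something else, mostly with a low value. They report only what shows in the picture. A call takes as long as a camera call. They do not tell look-alikes from the thing itself.
- r.outline_of(thing, camera): "mask" (480x640 bool, what is visible of it) and "bbox" ([centre column, centre row, width, height] in pixels, round what is visible of it).
The state is a dict: "time": time; "joint_positions": joint angles; "joint_vel": joint speeds; "joint_torque": joint torques, N m; "ee_pos": TCP position; "eef_rot": TCP orientation; "ft_force": force on the tool from outside, world axes, zero at the start; "torque": the same for the moment, N m; "width": finger opening in m; "grip_force": force on a finger pad.
Only numpy, scipy, OpenCV 4.12 (cv2) and the standard library are available. Lean on these libraries where they do the work, as an engineer would, in place of code of your own. Each camera call takes 0.05 s, during which the arm holds its last target. There are 200 camera calls.

### The job

Fit the blue-banded exhaust filter onto the leaning port of the suction pump, flange flat on flange. Then swing both halves of the hinged clamp ring shut around the two flanges and turn the red-knobbed lever all the way over, so that its hook catches the post on the other half. Leave the yellow-lidded cup, the white dropper bottle and the carton where they stand.

Things in the scene. Friction and masses are not known exactly. Their poses are not given: they have to be found in the camera images.
- filter_center (a point): The exhaust filter, a loose upright round canister, white with a broad blue band, 64 mm tall, about 0.2 kg, left or right of the pump. This point is on its axis, half-way up: 26 mm above its flange's underside. z = its axis, to the vented top. Above its flange it has a plain round body 50 mm across, 53 mm high: grip it there, high up.
- filter_face (a point): Middle of the underside of the filter's flange (76 mm across, 5 mm thick). Below it a bevelled spigot, 39.6 mm across and 6 mm high, on which the filter stands. z = the filter's axis, up. Seated, this point coincides with port_face.
- pump: Suction pump, fixed: white housing 220 mm wide, 230 mm deep, 155 mm high at the back, with a grey deck sloping down to its front, the robot's side. Origin under its middle; x = to its back, y = to its left as seen from the front, z up. A steel port with a flange leans 30 degrees to the front.
- port_face (a point): Middle of the port's flat top (sealing) face; flange 76 mm across, 5 mm thick, 45 mm off the deck. Bore 42.6 mm across (46 at its bevelled mouth), 16 mm deep. z = along the port, up and out, 30 degrees from vertical; x = up the slope, away from the front; y = left. This is 'the port frame' of the other entries. The seated filter reaches z = 58 mm.
- hinge (a point): Hinge pin of the clamp ring, parallel to the port's z, at x = +53, y = 0 mm in the port frame. Both ring halves turn on it and stay where left (about 0.6 N at the lugs). Each half: z from -10 to +10 mm, outer radius 46 mm, groove radius 40.5 mm; shut, its lip reaches in to radius 33.5 mm, 1 mm above the seated filter's flange.
- left_lug (a point): Middle of the round eye (radius 14 mm, z from -9 to +9 mm) of the lug at the free end of the left ring half; in the port frame at x = -66, y = +15, z = 0 mm when shut. The steel post that the lever hooks, 8 mm across, rises from it to z = +25 mm. Push on the lug's outer side to shut this half.
- right_lug (a point): Middle of the same eye of the right half, the mirror image; in the port frame at x = -66, y = -15, z = 0 mm when shut. On it the latch lever turns about a bolt (parallel to z, head up to z = +25 mm). The lever, a steel bar at z = 10 to 19 mm, lies above the lug, not beside it.
- lever_knob (a point): Middle of the lever's upright red knob, 16 mm across, 34 mm high along the port's z (z = 18.5 to 52.5 mm), 82 mm from the bolt. Open, it points to the front. To latch, swing it left in an arc about right_lug till the lever lies in front of both lugs against the post: knob at x = -75, y = +67 mm. It stays where left (0.7 N).
- clamp_left (a joint): Angle (rad) of the left half about the hinge pin: 0 = shut (its stop), grows to 0.85 as it swings outward, to the left.
- clamp_right (a joint): Angle (rad) of the right half: 0 = shut (its stop), grows to 0.85 as it swings outward, to the right.
- clamp_lever (a joint): Angle (rad) of the lever relative to the right half: 0 = fully over, latched; about 1.5 = open, pointing to the front; at most 1.7. Its hook passes behind the post only if the halves are shut to within about 5 mm (0.04 rad); it then draws them together and holds them.
- sample_cup: Bystander: sample cup with a yellow lid, 60 mm across, 64 mm tall; origin at the middle of its underside. On the other side of the pump from the filter.
- dropper_bottle: Bystander: white dropper bottle with a slim cap, 44 mm across, 98 mm tall; origin at the middle of its underside.
- suture_carton: Bystander: flat white and teal carton, 55x110x30 mm; origin at the middle of its underside.
Things that resemble listed ones, but are neither listed nor needed, are in the scene too. What is shaped like the part that bears filter_center but green or pink is not meant.

How it is judged:
On the way, in this order (a step that is already met when the one before it is completed fails the run):
1. the filter sits on the port, spigot in the bore and flange flat on flange (z of filter_face in the frame of port_face below 0.0025 m and distance between filter_face and port_face below 0.005 m and angle between the z axis of filter_face and the z axis of port_face, either way round below 0.06 rad), for 0.2 s.
2. with the filter seated, both halves of the clamp ring are shut round the flanges (all of step 1 and value of joint each of clamp_left, clamp_right below 0.05 rad), for 0.2 s.
At the end, for the whole second after the job is handed in: The filter's flange lies flat on the port's flange (gap under 2.5 mm, centres within 5 mm, axes within 3.4 degrees), both halves of the clamp ring are shut (each within 0.05 rad), the lever is fully over and hooked on the post (within 0.12 rad), and the bystanders stand still where they were (all of step 2 and value of joint clamp_lever below 0.12 rad and linear speed of each of sample_cup, dropper_bottle, suture_carton below 0.02 m/s); the robot touches nothing.
It fails at once if the sample cup is shoved or knocked over (distance of sample_cup from where it was at the start of the episode above 0.03 m or angle between sample_cup's own z axis and vertical above 0.5 rad).
It fails at once if the white dropper bottle is shoved or knocked over (distance of dropper_bottle from where it was at the start of the episode above 0.03 m or angle between dropper_bottle's own z axis and vertical above 0.5 rad).
It fails at once if the carton is shoved or knocked over (distance of suture_carton from where it was at the start of the episode above 0.03 m or angle between suture_carton's own z axis and vertical above 0.5 rad).
It also fails if it takes over 72 s, if anything falls off the work surface, if the arm or the gripper's body presses on something with over 40 N, if the wrist force passes 120 N, or if a joint passes its speed limit or range.

## Working session

There is one attempt and no reset: what is moved stays moved. The work goes in short steps, Python scripts to look and compute and a shell command to move; the robot and the scene stay as the last step left them, time stands still between calls to the robot, and variables do not carry over. Pictures are saved under pics/ and viewed, at most 10 in all, crops included, and the job is handed in when it is done.

```bash
ls; mkdir -p pics
cat > h.py <<'E'
import numpy as np,cv2
from scipy.spatial.transform import Rotation as R
from bench import r
def cam(n):
    c=r.camera(n); a=np.array(c["attitude"],float)
    c["R"]=R.from_quat(a.ravel()).as_matrix() if a.size==4 else a
    c["K"]=np.array(c["camera_matrix"]);c["t"]=np.array(c["xyz"]); return c
def ray(c,u,v):
    d=c["R"]@np.linalg.inv(c["K"])@[u,v,1]; return c["t"],d/np.linalg.norm(d)
def onz(c,u,v,z):
    o,d=ray(c,u,v); return o+d*(z-o[2])/d[2]
def proj(c,P):
    q=(np.atleast_2d(P)-c["t"])@c["R"]@c["K"].T; return q[:,:2]/q[:,2:]
def save(c,n): cv2.imwrite("pics/"+n,c["img"][:,:,::-1])
E
python3 - <<'E'
from h import *
for n in("scene","top"):
    c=cam(n);save(c,n+"0.png");print(n,c["t"],c["R"].round(3).tolist(),c["K"].tolist(),c["attitude"])
    for th in("filter_center","pump","left_lug","right_lug","lever_knob","sample_cup","dropper_bottle","suture_carton"):
        print(th,[(round(o["score"],2),np.round(o["bbox"]).tolist()) for o in r.outline_of(th,n)][:4])
s=r.read_state();print(s)
E
```

```text
pics
scene [-0.1346434   1.34421558  0.7921445 ] [[-0.879, -0.188, 0.439], [-0.477, 0.378, -0.793], [-0.017, -0.907, -0.422]] [[588.2066628660488, 0.0, 324.4103521154652], [0.0, 588.2066628660488, 234.90676488893928], [0.0, 0.0, 1.0]] [-0.20324469  0.81828329 -0.51934505  0.13922921]
filter_center [(0.95, [267.0, 344.0, 30.0, 37.0]), (0.9, [293.0, 312.0, 34.0, 35.0]), (0.72, [339.0, 324.0, 30.0, 37.0])]
pump [(0.81, [302.0, 240.0, 121.0, 86.0]), (0.5, [243.0, 278.0, 18.0, 38.0])]
left_lug [(0.56, [282.0, 223.0, 20.0, 40.0]), (0.33, [302.0, 239.0, 121.0, 85.0])]
right_lug [(0.61, [325.0, 216.0, 71.0, 36.0])]
lever_knob [(0.49, [342.0, 223.0, 38.0, 17.0])]
sample_cup []
dropper_bottle [(0.63, [244.0, 278.0, 16.0, 41.0]), (0.33, [342.0, 225.0, 37.0, 19.0])]
suture_carton [(0.51, [341.0, 212.0, 16.0, 25.0])]
top [0.26046032 0.04297299 1.59804104] [[-0.015, -0.98, 0.196], [-1.0, 0.017, 0.007], [-0.01, -0.196, -0.981]] [[559.495786200574, 0.0, 320.5227180280639], [0.0, 559.495786200574, 249.60089185458895], [0.0, 0.0, 1.0]] [-0.6980246   0.70925596 -0.06652943  0.07274255]
filter_center [(
[... 534 characters left out ...]
_positions': array([-1.33862401,  0.33217149, -0.06469353,  1.46011862,  0.02158353,
        1.3499238 , -0.08846627]), 'joint_vel': array([ 0.00022329,  0.00061708, -0.0005489 ,  0.00021569, -0.00092613,
        0.00246204,  0.00097841]), 'joint_torque': array([-9.11305997e-04, -6.23024726e+01,  2.42003374e-02, -3.90123117e+01,
       -6.11527450e-02,  3.14908521e-02,  2.00906027e-05]), 'ee_pos': array([0.15749892, 0.60483461, 0.23358442]), 'eef_rot': array([ 1.27028206e-01,  9.91899104e-01,  3.72583685e-05, -1.04195295e-05]), 'ft_force': array([-0.0206337 ,  0.47372636, -0.04213731]), 'torque': array([-0.03782319,  0.01301598, -0.00273289]), 'grip_force': 0.0, 'width': 0.08702806377699963}
```

Run:
```python
import cv2
a=cv2.imread("pics/scene0.png")[160:400,200:400];b=cv2.imread("pics/top0.png")[140:340,150:480]
cv2.imwrite("pics/s_crop.png",cv2.resize(a,None,fx=2.5,fy=2.5,interpolation=3));cv2.imwrite("pics/t_crop.png",cv2.resize(b,None,fx=2.4,fy=2.4,interpolation=3))
```

```text
(no output)
```

View pics/s_crop.png

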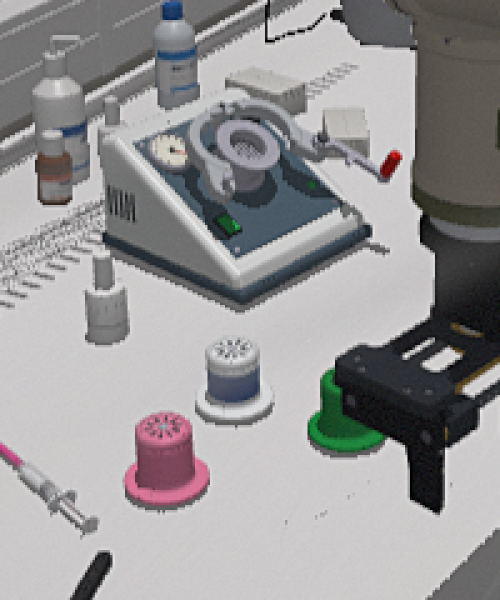

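View pics/t_crop.png

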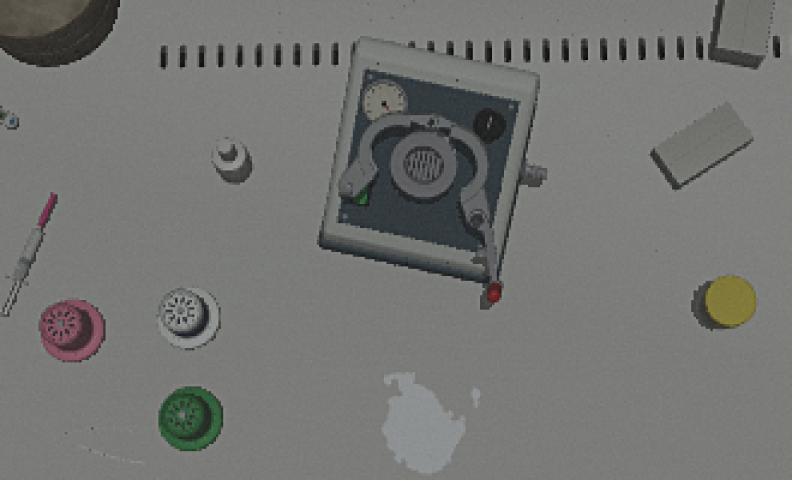

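Run:
```python
from h import *
from scipy.optimize import least_squares
C={}
for n in("scene","top"):
    c=cam(n);ims=[c["img"].astype(float)]+[r.camera(n)["img"].astype(float) for _ in range(4)]
    c["img"]=np.mean(ims,0).astype(np.uint8);C[n]=c;save(c,n+"_avg.png")
def crop(n,x0,x1,y0,y1,f):
    a=C[n]["img"][y0:y1,x0:x1,::-1];a=cv2.resize(a,None,fx=f,fy=f,interpolation=cv2.INTER_CUBIC)
    for x in range(x0,x1,10): cv2.putText(a,str(x),((x-x0)*f,10),0,.35,(0,255,255),1);cv2.line(a,((x-x0)*f,12),((x-x0)*f,18),(0,255,255),1)
    for y in range(y0,y1,10): cv2.putText(a,str(y),(0,(y-y0)*f+4),0,.35,(0,255,255),1)
    return a
cv2.imwrite("pics/port.png",np.hstack([crop("top",297,364,180,266,6),crop("scene",270,336,180,266,6)]))
import pickle;pickle.dump(C,open("C.pkl","wb"))
# filter fit by bounding boxes
th=np.linspace(0,2*np.pi,72);ci=np.c_[np.cos(th),np.sin(th)]
M=np.vstack([np.c_[ci*.038,0*th+z] for z in(.006,.011)]+[np.c_[ci*.025,0*th+z] for z in(.011,.064)]) 
M2=np.vstack([M[:144],np.c_[ci*.025,0*th+.064]])
bb={"top":[228.5,272,28,29],"scene":[293,312,34,35]}
for n in bb:
    o=[q for q in r.outline_of("filter_center",n)]
    o=min(o,key=lambda q:np.hypot(q["bbox"][0]-bb[n][0],q["bbox"][1]-bb[n][1]));bb[n]=o["bbox"];print(n,o["bbox"],o["score"])
def res(p,ns=("top","scene")):
    e=[]
    for n in ns:
        q=proj(C[n],M2+[p[0],p[1],0]);b=bb[n]
        e+=list(np.r_[q.min(0)-.5*0,q.max(0)]-[b[0]-b[2]/2,b[1]-b[3]/2,b[0]+b[2]/2,b[1]+b[3]/2])
    return np.array(e)
for ns in(("top",),("scene",),("top","scene")):
    s=least_squares(res,[.44,.27],kwargs=dict(ns=ns));print(ns,s.x,s.fun.round(1))
```

```text
top [229.2, 270.6, 27.7, 30.1] 0.59
scene [293.5, 312.2, 35.7, 38.1] 0.59
('top',) [0.52114538 0.31851547] [ 0.5  1.9 -0.5 -1.9]
('scene',) [0.51518164 0.33150608] [ 2.1  1.7 -2.1 -1.4]
('top', 'scene') [0.51994963 0.32265013] [-0.9  2.3 -2.  -1.4  2.4 -0.4 -1.9 -3.8]
```

View pics/port.png

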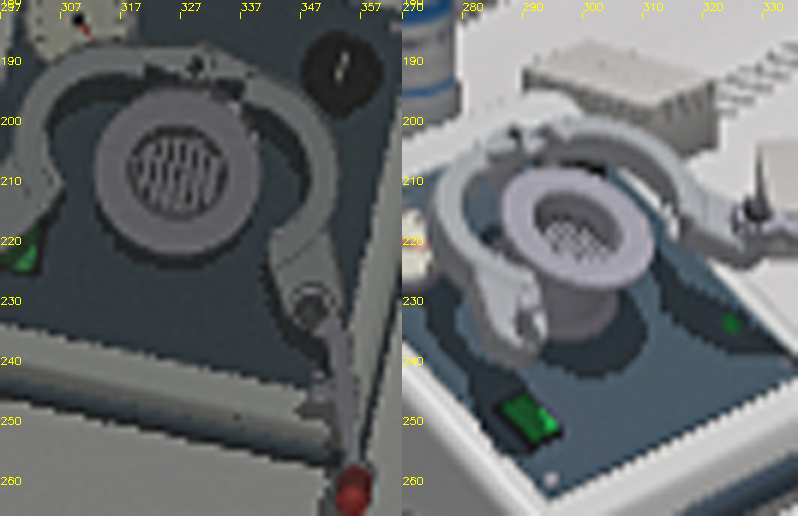

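```bash
cat > fit.py <<'E'
from h import *
import pickle
from scipy.optimize import least_squares,minimize
C=pickle.load(open("C.pkl","rb"))
G={n:cv2.GaussianBlur(cv2.cvtColor(C[n]["img"],cv2.COLOR_RGB2GRAY).astype(np.float32),(0,0),.6) for n in C}
def samp(n,P):
    q=proj(C[n],P).astype(np.float32);return cv2.remap(G[n],q[:,0].copy(),q[:,1].copy(),cv2.INTER_LINEAR).ravel()
def tri(a,b):
    (o1,d1),(o2,d2)=ray(C["top"],*a),ray(C["scene"],*b)
    A=np.c_[d1,-d2];s=np.linalg.lstsq(A,o2-o1,rcond=None)[0]
    p,q=o1+s[0]*d1,o2+s[1]*d2;return (p+q)/2,np.linalg.norm(p-q)
def frame(yaw,tilt=np.pi/6):  # columns x(up slope),y(left),z
    return (R.from_euler("z",yaw)*R.from_euler("y",-tilt)).as_matrix()
th=np.linspace(0,2*np.pi,120,endpoint=False)
def circ(P,F,rad,z=0): return P+np.c_[rad*np.cos(th),rad*np.sin(th),0*th+z]@F.T
E
python3 - <<'E'
from fit import *
P,e=tri((326.2,207.9),(299.0,217.4));H,e2=tri((329.3,190.8),(289.2,202.0))
print("P",P,e,"H",H,e2,"d",np.linalg.norm(H-P),"yaw",np.arctan2(*(H-P)[1::-1]))
yaw=np.arctan2(*(H-P)[1::-1])
def cost(p,ns=("top","scene")):
    F=frame(p[3]);v=0
    for n in ns:
        d=samp(n,circ(p[:3],F,.0365))-samp(n,circ(p[:3],F,.0395)); v-=np.clip(d,-10,40).mean()
        d=samp(n,circ(p[:3],F,.0245))-samp(n,circ(p[:3],F,.0215)); v-=.5*np.clip(d,-10,40).mean()
    return v
for y in(yaw,yaw-.08,yaw+.08):
  x0=np.r_[P,y]
  s=minimize(cost,x0,method="Nelder-Mead",options=dict(initial_simplex=np.vstack([x0]+[x0+np.eye(4)[i]*[.005,.005,.005,.08][i] for i in range(4)])))
  print(s.x,s.fun)
# filter: flange circle edge
for n,uv in(("top",(228.5,271.5)),("scene",(293,312))):
  print(n,onz(C[n],*uv,.02))
def fc(p):
    I=np.eye(3);c=np.r_[p,0];v=0
    for n in("top","scene"):
        v-=np.clip(samp(n,circ(c,I,.0365,.011))-samp(n,circ(c,I,.0400,.009)),-30,30).mean()
    return v
best=min(((fc((x,y)),x,y) for x in np.arange(.49,.55,.001) for y in np.arange(.29,.36,.001)))
print(best)
def crop(n,c,w,f,pts):
    x0,y0=int(c[0]-w/2),int(c[1]-w/2);a=cv2.resize(C[n]["img"][y0:y0+w,x0:x0+w,::-1].copy(),None,fx=f,fy=f,interpolation=2)
    for Q,col in pts:
        for u,v in proj(C[n],Q): cv2.circle(a,(int((u+.5-x0)*f),int((v+.5-y0)*f)),0,col,-1)
    return a
F=frame(s.x[3]);p=s.x[:3];f=np.r_[best[1:],0];I=np.eye(3)
port=[(circ(p,F,.038),(0,0,255)),(circ(p,F,.023),(0,255,0)),((p+F@[.053,0,.01])[None],(255,0,255))]
fil=[(circ(f,I,.038,.011),(0,0,255)),(circ(f,I,.038,.006),(0,160,255)),(circ(f,I,.025,.064),(0,255,0))]
cv2.imwrite("pics/ov1.png",np.vstack([np.hstack([crop("top",(326,208),50,6,port),crop("scene",(299,217),50,6,port)]),np.hstack([crop("top",(228,271),50,6,fil),crop("scene",(293,312),50,6,fil)])]))
E
```

```text
P [0.66876793 0.03701602 0.13501557] 0.002001284203164615 H [0.70510163 0.02812413 0.17236984] 0.00180202670362513 d 0.05286345756034672 yaw -0.24001085122869403
[ 0.66826504  0.03752594  0.13523823 -0.23782581] -69.66988372802734
[ 0.66814926  0.03747467  0.135295   -0.22791697] -69.69905853271484
[ 0.6682541   0.03745788  0.13534666 -0.22796773] -69.67068481445312
top [0.51662446 0.31854638 0.02      ]
scene [0.52523783 0.31653425 0.02      ]
(np.float32(-22.575344), np.float64(0.52), np.float64(0.324))
```

View pics/ov1.png

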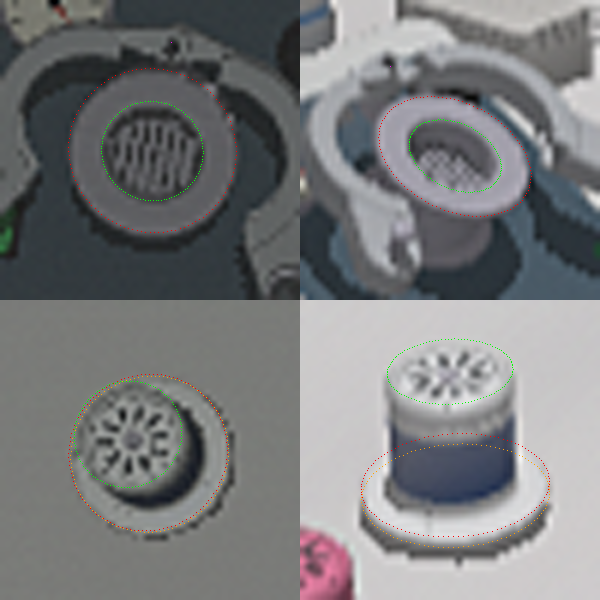

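```bash
cat > go.py <<'E'
import sys
from h import *
def go(*t,yaw=-.235):
    s=r.read_state();M=R.from_quat(s["eef_rot"]).as_matrix();d=M.T@(np.array(t)-s["ee_pos"])
    a=np.arctan2(M[1,1],M[0,1]);print("tool delta mm",(d*1e3).round(1),"turn",round(-(np.pi/2+yaw-a),4),"z-axis",M[:,2].round(3),"F",s["ft_force"].round(1),"t",s["time"])
if __name__=="__main__": go(*map(float,sys.argv[1:4]))
E
python3 go.py .52 .3225 .234
```

```text
tool delta mm [-421.9 -181.9   -0.5] turn -0.0198 z-axis [ 0.  0. -1.] F [-0.1 -0.4  0.4] t 1.5
```

```bash
python3 -m pendant '[[-0.02,-0.009,0,-0.02],[-0.036,-0.0155,0,0],[-0.036,-0.0155,0,0],[-0.036,-0.0155,0,0],[-0.036,-0.0155,0,0],[-0.036,-0.0155,0,0],[-0.036,-0.0155,0,0],[-0.036,-0.0155,0,0]]' 1 12 && python3 -m pendant '[[-0.036,-0.0155,0,0],[-0.036,-0.0155,0.02,0],[-0.036,-0.0155,0.03,0],[-0.03,-0.012,0.03,0],[0,0,0,0]]' && python3 go.py .52 .3225 .046
```

```text
time: 2.17
ee_pos: [0.3958, 0.4256, 0.2339]
eef_rot: [0.117, 0.993, 0.0, 0.0]
ft_force: [0.6, 0.7, 0.3]
width: 0.087
grip_force: 0.0
time: 2.58
ee_pos: [0.5103, 0.3361, 0.1554]
eef_rot: [0.121, 0.993, -0.004, -0.001]
ft_force: [-0.3, -1.1, -0.9]
width: 0.0868
grip_force: 0.0
tool delta mm [-12.8 -10.  109.4] turn -0.008 z-axis [-0.003 -0.007 -1.   ] F [-0.3 -1.1 -0.9] t 2.5833
```

```bash
python3 -m pendant '[[-0.0128,-0.01,0.02,-0.008],[0,0,0.03,0],[0,0,0.03,0],[0,0,0.02,0],[0,0,0.009,0],[0,0,0,0],[0,0,0,0]]' && python3 go.py .52 .3225 .046
```

```text
time: 3.17
ee_pos: [0.5175, 0.3314, 0.0526]
eef_rot: [0.113, 0.994, 0.0, 0.0]
ft_force: [-0.3, 0.6, 0.0]
width: 0.0868
grip_force: 0.0
tool delta mm [-4.5 -8.1  6.6] turn 0.0083 z-axis [ 0.  0. -1.] F [-0.3  0.6  0. ] t 3.1667
```

```bash
python3 -m pendant '[[-0.0045,-0.0081,0.0066,0.008],[0,0,0,0],[0,0,0,0]]' && python3 go.py .52 .3225 .046
```

```text
time: 3.42
ee_pos: [0.5205, 0.3215, 0.0461]
eef_rot: [0.118, 0.993, 0.0, 0.0]
ft_force: [-0.1, -0.5, 0.7]
width: 0.0875
grip_force: 0.0
tool delta mm [0.7 0.9 0.1] turn -0.0013 z-axis [ 0.001  0.    -1.   ] F [-0.1 -0.5  0.7] t 3.4167
```

Run:
```python
from h import *
out=[]
for n in("top","scene"):
    c=cam(n);p=np.array([[.52,.3225,.04]]);u,v=proj(c,p)[0].astype(int)
    out.append(cv2.resize(c["img"][v-25:v+25,u-25:u+25,::-1],None,fx=7,fy=7,interpolation=2))
cv2.imwrite("pics/pick.png",np.hstack(out))
```

```text
(no output)
```

View pics/pick.png

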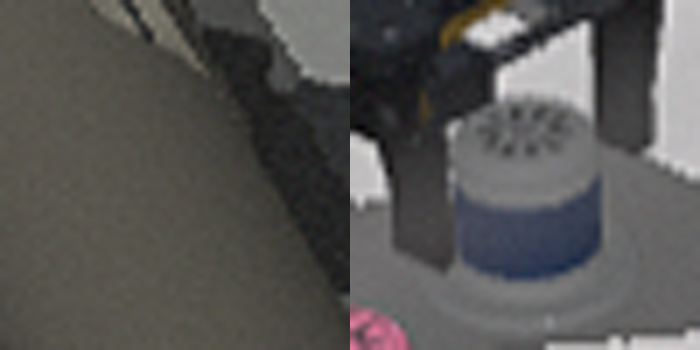

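Filter body lies between the open fingers (scene crop centre). Close and lift.

```bash
python3 -m pendant '[[0,0,0,0],[0,0,0,0],[0,0,0,0],[0,0,0,0],[0,0,0,0]]' 0 12 && python3 -m pendant '[[0,0,-0.02,0],[0,0,-0.04,0],[0,0,-0.04,0],[0,0,-0.04,0],[0,0,-0.04,0],[0,0,-0.03,0],[0,0,0,0]]' && python3 go.py .6638 .0383 .265
```

```text
time: 3.93
ee_pos: [0.5197, 0.3223, 0.0454]
eef_rot: [0.117, 0.993, 0.0, 0.0]
ft_force: [0.2, -0.1, -0.3]
width: 0.0614
grip_force: 0.0
time: 4.52
ee_pos: [0.5219, 0.3236, 0.2629]
eef_rot: [0.117, 0.993, 0.004, 0.004]
ft_force: [0.6, 0.6, 0.8]
width: 0.0149
grip_force: 0.0
tool delta mm [-204.4 -244.4   -2.8] turn 0.0001 z-axis [ 0.008  0.007 -1.   ] F [0.6 0.6 0.8] t 4.5167
```

```bash
python3 -m pendant '[[0,0,0,0],[0,0,0,0],[0,0,0,0],[0,0,0,0],[0,0,0,0],[0,0,0,0],[0,0,0,0],[0,0,0,0]]' 1 12;python3 - <<'E'
from h import *
c=cam("scene");n=proj(c,np.array([[.52,.3225,.0]]))[0];u,v=n.astype(int)
I=np.eye(3);th=np.linspace(0,2*np.pi,120);a=cv2.resize(c["img"][v-50:v+40,u-50:u+50,::-1],None,fx=7,fy=7,interpolation=2)
for z,rr in((.011,.038),(.064,.025)):
    for p in proj(c,np.c_[.52+rr*np.cos(th),.3225+rr*np.sin(th),0*th+z]): cv2.circle(a,(int((p[0]+.5-u+50)*7),int((p[1]+.5-v+50)*7)),0,(0,0,255),-1)
cv2.imwrite("pics/pick2.png",a)
E
```

```text
time: 5.18
ee_pos: [0.5197, 0.3222, 0.2552]
eef_rot: [0.117, 0.993, -0.0, -0.0]
ft_force: [0.4, 0.2, 0.4]
width: 0.0606
grip_force: 0.0
```

View pics/pick2.png

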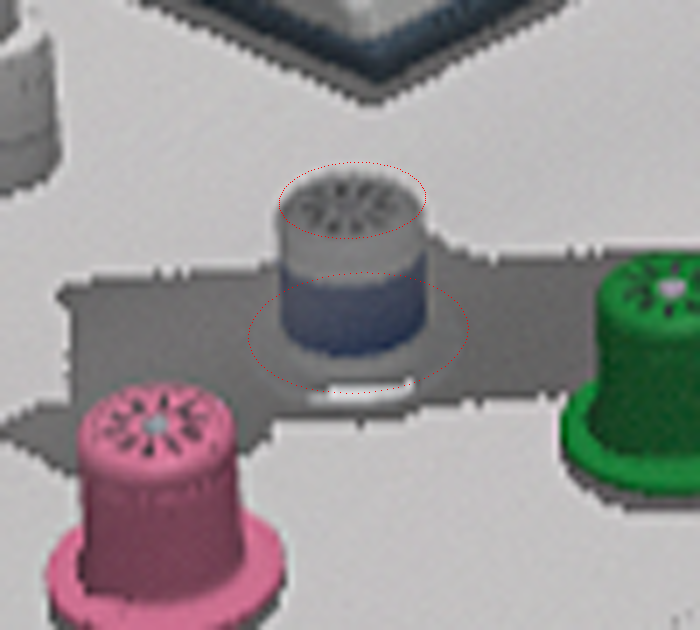

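```bash
python3 - <<'E'
from h import *
from scipy.optimize import least_squares
c=cam("scene");u,v=proj(c,np.array([[.52,.3225,.0]]))[0].astype(int)
th=np.linspace(0,2*np.pi,180)
def k(p,z,rr): return (proj(c,np.c_[p[0]+rr*np.cos(th),p[1]+rr*np.sin(th),0*th+z])+.5-[u-50,v-50])*7
def f(p):
    t,b,fl=k(p,.064,.025),k(p,.011,.025),k(p,.009,.038)
    return [t[:,0].min()-277,t[:,0].max()-428,t[:,1].min()-172,b[:,1].max()-357,fl[:,1].max()-408]
s=least_squares(f,[.52,.32]);print(s.x,s.fun)
E
python3 go.py .52 .3235 .046
```

```text
[0.51953936 0.32321339] [ 2.13879414 -2.1505922  -8.2647445  16.16476162 -8.42749741]
tool delta mm [  0.    1.3 209.3] turn 0.0002 z-axis [ 0.  0. -1.] F [ 0.4  0.  -0. ] t 5.2833
```

```bash
python3 -m pendant '[[0,0.0007,0.03,0],[0,0,0.03,0],[0,0,0.035,0],[0,0,0.035,0],[0,0,0.03,0],[0,0,0.03,0],[0,0,0.019,0],[0,0,0,0]]' 1 12 && python3 -m pendant '[[0,0,0,0],[0,0,0,0],[0,0,0,0],[0,0,0,0],[0,0,0,0],[0,0,0,0],[0,0,0,0],[0,0,0,0]]' 0 12 && python3 -m pendant '[[0,0,0,0],[0,0,0,0],[0,0,0,0],[0,0,0,0]]';  python3 go.py .52 .3235 .046
```

```text
time: 5.95
ee_pos: [0.5174, 0.3214, 0.0419]
eef_rot: [0.117, 0.993, -0.002, -0.003]
ft_force: [-1.1, -0.0, 0.1]
width: 0.0869
grip_force: 0.0
time: 6.62
ee_pos: [0.5201, 0.3232, 0.0468]
eef_rot: [0.117, 0.993, 0.0, 0.0]
ft_force: [0.7, -0.4, 1.8]
width: 0.0498
grip_force: 12.0
time: 6.95
ee_pos: [0.5201, 0.3232, 0.0468]
eef_rot: [0.117, 0.993, 0.0, 0.0]
ft_force: [-0.4, -0.3, 6.2]
width: 0.0496
grip_force: 12.0
tool delta mm [0.2 0.3 0.8] turn 0.0003 z-axis [ 0.001  0.001 -1.   ] F [-0.4 -0.3  6.2] t 6.95
```

```bash
python3 -m pendant '[[0,0,-0.015,0],[0,0,-0.03,0],[0,0,-0.035,0],[0,0,-0.035,0],[0,0,-0.035,0],[0,0,-0.035,0],[0,0,-0.03,0],[0,0,0,0]]' && python3 go.py .6633 .0387 .265
```

```text
time: 7.62
ee_pos: [0.5217, 0.3239, 0.2677]
eef_rot: [0.117, 0.993, 0.003, 0.003]
ft_force: [1.0, 0.2, -2.0]
width: 0.0497
grip_force: 12.0
tool delta mm [-204.2 -244.3    2.2] turn -0.0001 z-axis [ 0.007  0.005 -1.   ] F [ 1.   0.2 -2. ] t 7.6167
```

```bash
python3 -m pendant '[[-0.012,-0.014,0,0],[-0.022,-0.026,0,0],[-0.024,-0.029,0,0],[-0.024,-0.029,0,0],[-0.024,-0.029,0,0],[-0.024,-0.029,0,0],[-0.024,-0.029,0,0],[-0.024,-0.029,0,0]]' && python3 -m pendant '[[-0.018,-0.022,0,0],[-0.008,-0.008,0,0],[0,0,0,0],[0,0,0,0]]' && python3 go.py .6633 .0387 .205
```

```text
time: 8.28
ee_pos: [0.6433, 0.0716, 0.2601]
eef_rot: [0.117, 0.993, -0.0, -0.001]
ft_force: [0.8, -0.5, -2.5]
width: 0.0494
grip_force: 12.0
time: 8.62
ee_pos: [0.6612, 0.0382, 0.26]
eef_rot: [0.118, 0.993, -0.0, -0.001]
ft_force: [-1.1, 0.8, -1.9]
width: 0.0495
grip_force: 12.0
tool delta mm [-2.1  1.  55. ] turn -0.0006 z-axis [-0.002  0.    -1.   ] F [-1.1  0.8 -1.9] t 8.6167
```

Take a look at how the filter hangs, from both cameras.

```bash
python3 -m pendant '[[-0.0021,0.001,0.03,0],[0,0,0.02,0],[0,0,0.003,0],[0,0,0,0],[0,0,0,0]]'; python3 go.py .6633 .0387 .205
cat > look.py <<'E'
import sys
from fit import *
def look(name,f=6,w=64,p=(.655,.04,.165),n=("scene","top"),extra=[]):
    out=[];P=np.array([.6682,.0375,.1353]);F=frame(-.235)
    for m in n:
        c=cam(m);u,v=proj(c,np.array([p]))[0].astype(int);a=cv2.resize(c["img"][v-w//2:v+w//2,u-w//2:u+w//2,::-1],None,fx=f,fy=f,interpolation=2)
        for Q in [circ(P,F,.038)]+extra:
            for q in proj(c,Q): cv2.circle(a,(int((q[0]+.5-u+w//2)*f),int((q[1]+.5-v+w//2)*f)),0,(0,0,255),-1)
        out.append(a)
    cv2.imwrite("pics/"+name,np.hstack(out))
E
python3 -c "
from look import *
look('hang.png')"
```

```text
time: 9.03
ee_pos: [0.6639, 0.0399, 0.2093]
eef_rot: [0.116, 0.993, 0.0, 0.0]
ft_force: [0.1, -0.3, -1.8]
width: 0.0495
grip_force: 12.0
tool delta mm [ 0.3 -1.3  4.3] turn 0.0017 z-axis [ 0.001  0.001 -1.   ] F [ 0.1 -0.3 -1.8] t 9.0333
```

View pics/hang.png

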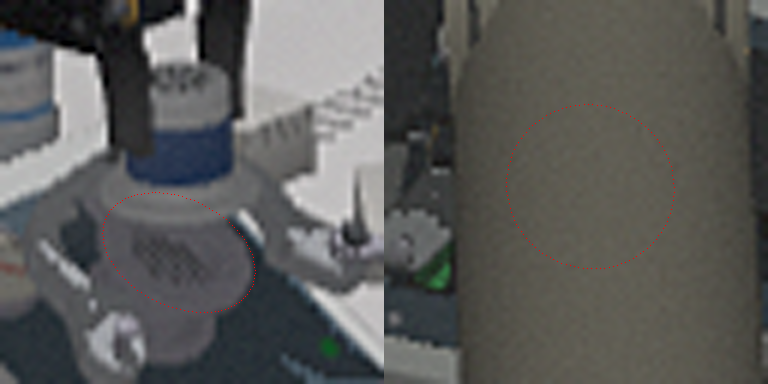

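```bash
python3 -m pendant '[[0,-0.0013,0.005,0],[0,0,0.004,0],[0,0,0.003,0],[0,0,0,0],[0,0,0,0]]'; python3 go.py .6633 .0387 .195;python3 -m pendant '[[0.001,0,0.003,0],[0.003,0,0.003,0],[0.002,0,0.002,0],[0.002,0,0.002,0],[0,0,0,0],[0,0,0,0]]';python3 go.py .6557 .0405 .1878
```

```text
time: 9.55
ee_pos: [0.6636, 0.0374, 0.1964]
eef_rot: [0.117, 0.993, 0.0, 0.0]
ft_force: [-0.7, -0.5, -0.5]
width: 0.0498
grip_force: 12.0
tool delta mm [0.6 1.2 1.4] turn 0.0001 z-axis [ 0.  0. -1.] F [-0.7 -0.5 -0.5] t 9.55
time: 10.05
ee_pos: [0.6555, 0.0393, 0.1861]
eef_rot: [0.117, 0.993, 0.0, -0.0]
ft_force: [-0.4, 0.2, -0.9]
width: 0.0497
grip_force: 12.0
tool delta mm [ 0.1  1.2 -1.7] turn 0.0003 z-axis [-0.  0. -1.] F [-0.4  0.2 -0.9] t 10.05
```

```bash
python3 -m pendant '[[0.002,0.001,0.002,0],[0.002,0,0.002,0],[0.002,0,0.002,0],[0,0,0.001,0],[0,0,0,0]]'; python3 go.py .6493 .0420 .1792;python3 -m pendant '[[0.0015,0,0.003,0],[0.0015,0,0.003,0],[0.0015,0,0.002,0],[0,0,0.001,0],[0,0,0,0],[0,0,0,0]]';python3 go.py .6446 .0432 .1696
```

```text
time: 10.47
ee_pos: [0.6495, 0.0419, 0.1789]
eef_rot: [0.117, 0.993, 0.0, -0.001]
ft_force: [-3.5, 1.8, 1.0]
width: 0.0491
grip_force: 12.0
tool delta mm [ 0.2  0.  -0.3] turn 0.0005 z-axis [-0.001  0.    -1.   ] F [-3.5  1.8  1. ] t 10.4667
time: 10.97
ee_pos: [0.6472, 0.0428, 0.1726]
eef_rot: [0.117, 0.993, 0.001, 0.002]
ft_force: [-0.7, 0.2, 13.0]
width: 0.0497
grip_force: 12.0
tool delta mm [ 2.7 -0.3  2.9] turn 0.0002 z-axis [ 0.005  0.001 -1.   ] F [-0.7  0.2 13. ] t 10.9667
```

```bash
python3 -c "
from look import *
P=np.array([.6682,.0375,.1353]);F=frame(-.235)
look('tilt.png',extra=[circ(P,F,.038,.005),circ(P,F,.025,.058)],n=('scene',),f=9)"
```

```text
(no output)
```

View pics/tilt.png

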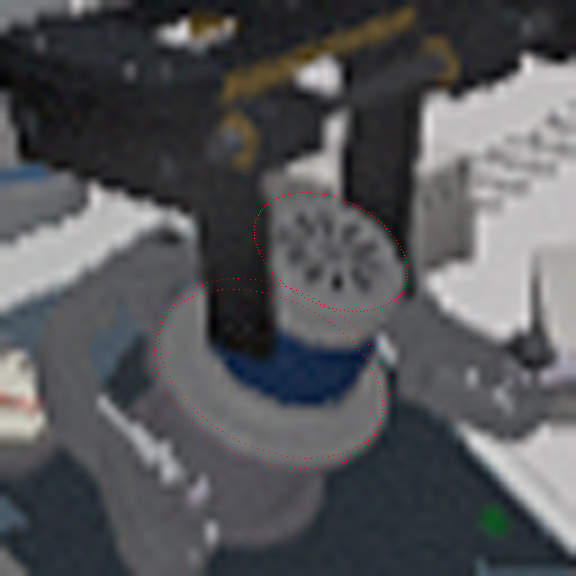

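The filter is tilted into the port, matching the seated overlay (top rim at ~(330,250)). Release.

```bash
python3 -m pendant '[[0.001,0,0.001,0],[0.001,0,0.0005,0],[0,0,0,0],[0,0,0,0]]';python3 -m pendant '[[0,0,0,0],[0,0,0,0],[0,0,0,0],[0,0,0,0],[0,0,0,0],[0,0,0,0],[0,0,0,0],[0,0,0,0]]' 1; python3 go.py .6536 .041 .22
```

```text
time: 11.35
ee_pos: [0.6469, 0.0429, 0.1723]
eef_rot: [0.117, 0.993, 0.001, 0.004]
ft_force: [3.1, -0.5, 16.4]
width: 0.0497
grip_force: 12.0
time: 12.02
ee_pos: [0.6438, 0.0431, 0.1687]
eef_rot: [0.117, 0.993, 0.0, -0.0]
ft_force: [-0.4, -0.5, 0.4]
width: 0.0861
grip_force: 0.0
tool delta mm [-10.1   0.2 -51.3] turn 0.0002 z-axis [-0.  0. -1.] F [-0.4 -0.5  0.4] t 12.0167
```

```bash
python3 -m pendant '[[0,0,-0.015,0],[0,0,-0.02,0],[0,0,-0.02,0],[-0.002,0,-0.01,0],[-0.004,0,0,0],[-0.003,0,0,0],[0,0,0,0],[0,0,0,0]]' && python3 -m pendant '[[0,0,0,0],[0,0,0,0],[0,0,0,0],[0,0,0,0],[0,0,0,0],[0,0,0,0],[0,0,0,0],[0,0,0,0]]' 0 20 && python3 -m pendant '[[0,0,0,0],[0,0,0,0],[0,0,0,0],[0,0,0,0],[0,0,0,0],[0,0,0,0],[0,0,0,0]]'; python3 go.py .6536 .041 .209
```

```text
time: 12.68
ee_pos: [0.6521, 0.0409, 0.2321]
eef_rot: [0.117, 0.993, -0.0, -0.001]
ft_force: [-0.7, -0.1, -0.2]
width: 0.0872
grip_force: 0.0
time: 13.35
ee_pos: [0.6525, 0.041, 0.2338]
eef_rot: [0.117, 0.993, 0.0, 0.0]
ft_force: [0.2, -0.3, 0.1]
width: 0.0414
grip_force: 0.0
time: 13.93
ee_pos: [0.6525, 0.0411, 0.2338]
eef_rot: [0.117, 0.993, 0.0, -0.0]
ft_force: [-0.5, 0.6, -0.4]
width: 0.0016
grip_force: 0.0
tool delta mm [-1.1  0.2 24.8] turn 0.0002 z-axis [-0.  0. -1.] F [-0.5  0.6 -0.4] t 13.9333
```

```bash
python3 -m pendant '[[0,0,0.008,0],[0,0,0.008,0],[0,0,0.005,0],[0,0,0.003,0],[0,0,0.002,0],[0,0,0,0]]';python3 -m pendant '[[0,0,0.001,0],[0,0,0.001,0],[0,0,0,0]]';python3 -m pendant '[[0,0,0.001,0],[0,0,0.001,0],[0,0,0,0],[0,0,0,0]]'
```

```text
time: 14.43
ee_pos: [0.6525, 0.041, 0.2108]
eef_rot: [0.117, 0.993, 0.001, 0.001]
ft_force: [-11.7, -0.0, 23.0]
width: 0.0009
grip_force: 11.8
time: 14.68
ee_pos: [0.6526, 0.0411, 0.2105]
eef_rot: [0.117, 0.993, 0.001, 0.001]
ft_force: [-16.7, 0.2, 33.9]
width: 0.0003
grip_force: 17.2
time: 15.02
ee_pos: [0.6527, 0.041, 0.2102]
eef_rot: [0.117, 0.993, 0.001, 0.002]
ft_force: [-21.3, 0.4, 46.1]
width: 0.0002
grip_force: 22.7
```

```bash
python3 -m pendant '[[0,0,-0.01,0],[0,0,-0.03,0],[0,0,-0.03,0],[0,0,-0.02,0],[0,0,0,0]]' | head -2
cat > port.py <<'E'
from fit import *
P=np.array([.6682,.0375,.1353]);F=frame(-.235)
def W(x,y,z): return P+F@(np.array([x,y,z])/1e3)
def hv(h,y,up):  # horizontal-forward coordinates (mm) rel. P
    return P+np.array([h*np.cos(.235)+y*np.sin(.235),-h*np.sin(.235)+y*np.cos(.235),up])/1e3
def rot(p,q,side):  # ring-half point (shut coords mm) opened by q
    a=q*(-1 if side=="L" else 1);d=np.array(p[:2])-[53,0];c,s=np.cos(a),np.sin(a)
    return np.r_[53+c*d[0]-s*d[1],s*d[0]+c*d[1],p[2]]
def tip(x,y,z):  # TCP world target so that tip centre is at port-frame point
    return W(x,y,z)+[0,0,.011]
E
cat > q.py <<'E'
from port import *
from scipy.optimize import minimize_scalar
def angs(post=None,bolt=None,knob=None):
    o=[]
    for side,uv,s in(("L",post,15),("R",bolt,-15)):
        if uv is None: continue
        f=lambda q:np.linalg.norm(proj(C["top"],W(*rot((-66,s,25),q,side)))[0]-uv)
        m=minimize_scalar(f,bounds=(-.1,.9),method="bounded");o.append((side,round(m.x,3),round(m.fun,2),rot((-66,s,0),m.x,side).round(0)))
    return o
E
python3 - <<'E'
from q import *
print(angs((295,217.5),(348.5,229.8)))
# lever knob: intersect with plane z=52.5 in port
for uv in((352.6,259.5),(356,262)):
    o,d=ray(C["top"],*uv);n=F[:,2];t=((P+n*.04-o)@n)/(d@n);print(F.T@(o+t*d-P)*1e3)
G=C["top"]["img"][200:230,285:305].mean(2);print(G.astype(int)[::2,::1])
E
```

```text
time: 15.43
ee_pos: [0.654, 0.0409, 0.2983]
[('L', np.float64(0.565), np.float64(0.75), array([-39.,  76.,   0.])), ('R', np.float64(0.537), np.float64(0.71), array([-42., -74.,   0.]))]
[-114.70958877 -100.27541334   40.        ]
[-119.62908598 -110.66626054   40.        ]
[[124 125 125 125 130  83 101 114 118 118 126  68  53  54  57 102 100  99
  101  68]
 [125 124 124 125 131  93 104 117 118 121 128  55  54  53  77 102  97  99
   95  92]
 [122 124 124 129  82 104 110 117 118 124  79  51  55  50  82 100  99  97
   94 105]
 [122 124 126 130  86 101 114 119 119 126  67  51  56  91  93  99  98  98
   97 104]
 [124 124 126 106  96 105 116 119 122  97  49  74  99 102 100  90  98  97
   99  75]
 [125 125 128  86  97 111 118 120 124  79  91 101 100  99 101  84  98  97
   98  98]
 [123 124 130  88 101 118 121  99  84  98  99  98  99  99  98 101  80  98
   98 100]
 [123 126 105  95 105 120 102  92  98  97  99  99  98  98  99  99  99 101
   93 110]
 [124 127  87  99 114 110  86  98  98  97  67  80  98  99  98 100 103 100
   52  31]
 [123 127  77 103 117 123  80  92  91 101 100  89  99  99 101 101  69  43
   35  30]
 [125 104  96 106 119 124  67  73  77  75  77  57 107  99  69  38  42  44
   32  41]
 [128  72  99 114 118 121 125  41  38  39  42  44  45  45  41  42  67  72
   32  50]
 [129  85 104 116 118 120 128  57  36  39  40  31  32  36  54  72  73  43
   31  60]
 [104  97 108 117 118 124 107  55  56  58  57  59  56  60  55  58  56  47
   58  58]
 [ 74  99 114 118 119 126  63  52  52  55  56  57  57  58  57  57  57  56
   57  55]]
```

```bash
python3 -c "
from port import *;from go import go
for y in(105,61,-61,-105):
    t=tip(-15,y,6);print(y,t.round(4));go(*t)"
```

```text
105 [0.6771 0.1433 0.144 ]
tool delta mm [  2.2 104.6 154.5] turn 0.0001 z-axis [ 0.006  0.001 -1.   ] F [1.8 0.1 0.9] t 15.4333
61 [0.6669 0.1005 0.144 ]
tool delta mm [  2.2  60.6 154.4] turn 0.0001 z-axis [ 0.006  0.001 -1.   ] F [1.8 0.1 0.9] t 15.4333
-61 [ 0.6384 -0.0181  0.144 ]
tool delta mm [  2.2 -61.4 154.1] turn 0.0001 z-axis [ 0.006  0.001 -1.   ] F [1.8 0.1 0.9] t 15.4333
-105 [ 0.6282 -0.0609  0.144 ]
tool delta mm [   2.2 -105.4  154. ] turn 0.0001 z-axis [ 0.006  0.001 -1.   ] F [1.8 0.1 0.9] t 15.4333
```

```bash
python3 -m pendant '[[0,0.02,0,0],[0,0.035,0,0],[0,0.033,0.01,0],[0,0.017,0.03,0],[0,0,0.035,0],[0,0,0.035,0],[0,0,0.025,0],[0,0,0,0]]' | head -4; python3 -m pendant '[[0,0,0,0],[0,0,0,0]]'|head -4; python3 go.py .6771 .1433 .144
```

```text
time: 16.1
ee_pos: [0.6734, 0.1427, 0.1512]
eef_rot: [0.117, 0.993, -0.002, -0.005]
ft_force: [-0.5, -0.1, -1.5]
time: 16.27
ee_pos: [0.6777, 0.1431, 0.1605]
eef_rot: [0.117, 0.993, 0.0, 0.001]
ft_force: [0.5, -1.1, 1.6]
tool delta mm [ 0.7 -0.  16.5] turn -0.0 z-axis [ 0.002  0.001 -1.   ] F [ 0.5 -1.1  1.6] t 16.2667
```

```bash
python3 -m pendant '[[0.0007,0,0.0165,0],[0,0,0,0],[0,0,0,0]]'|sed -n 2,4p; python3 -m pendant '[[0,-0.007,0,0],[0,-0.008,0,0],[0,-0.008,0,0],[0,-0.008,0,0],[0,-0.006,0,0],[0,-0.004,0,0],[0,0,0,0]]'|sed -n 2,4p;python3 go.py .6669 .1005 .144
```

```text
ee_pos: [0.6766, 0.1434, 0.1437]
eef_rot: [0.117, 0.993, 0.0, 0.0]
ft_force: [-0.8, 0.3, -0.1]
ee_pos: [0.6642, 0.1061, 0.1411]
eef_rot: [0.116, 0.993, 0.002, -0.003]
ft_force: [-4.5, 9.6, -3.6]
tool delta mm [-3.9 -4.8 -3. ] turn 0.0024 z-axis [-0.005  0.004 -1.   ] F [-4.5  9.6 -3.6] t 17.1
```

```bash
python3 -m pendant '[[0,-0.002,0,0],[0,0,0,0],[0,0,0,0]]'|sed -n 2,4p;python3 -m pendant '[[0,-0.002,0,0],[0,0,0,0],[0,0,0,0]]'|sed -n 2,4p;python3 go.py .6669 .1005 .144
python3 - <<'E'
from q import *
c=cam("scene");C["scene"]=c
save(c,"l1.png")
for n in("scene","top"):
  c=cam(n)
  for o in r.outline_of("left_lug",n)[:2]: print(n,o["score"],o["bbox"])
  for q in(0,.05,.1,.2,.55): print(q,proj(c,np.array([W(*rot((-66,15,z),q,"L")) for z in(25,9)])).round(1).tolist())
E
```

```text
ee_pos: [0.6635, 0.1054, 0.1408]
eef_rot: [0.115, 0.993, 0.002, -0.003]
ft_force: [-7.5, 11.1, -4.4]
ee_pos: [0.6625, 0.1044, 0.1404]
eef_rot: [0.115, 0.993, 0.002, -0.004]
ft_force: [-8.1, 13.3, -6.7]
tool delta mm [-5.1 -2.7 -3.6] turn 0.0044 z-axis [-0.007  0.006 -1.   ] F [-8.1 13.3 -6.7] t 17.6
scene 0.45 [301.6, 235.3, 14.1, 16.3]
0 [[313.9, 229.3], [311.9, 233.1]]
0.05 [[312.2, 229.8], [310.3, 233.6]]
0.1 [[310.5, 230.2], [308.5, 234.0]]
0.2 [[306.8, 230.7], [304.9, 234.5]]
0.55 [[292.7, 229.9], [290.8, 233.8]]
top 0.24 [341.9, 226.2, 32.4, 79.9]
0 [[314.9, 232.0], [315.6, 230.4]]
0.05 [[312.8, 231.2], [313.6, 229.6]]
0.1 [[310.8, 230.4], [311.5, 228.8]]
0.2 [[306.8, 228.3], [307.6, 226.7]]
0.55 [[294.9, 218.5], [295.8, 217.0]]
```

Run:
```python
import cv2
a=cv2.imread("pics/l1.png")[185:250,265:350];cv2.imwrite("pics/l1c.png",cv2.resize(a,None,fx=9,fy=9,interpolation=2))
```

```text
(no output)
```

View pics/l1c.png

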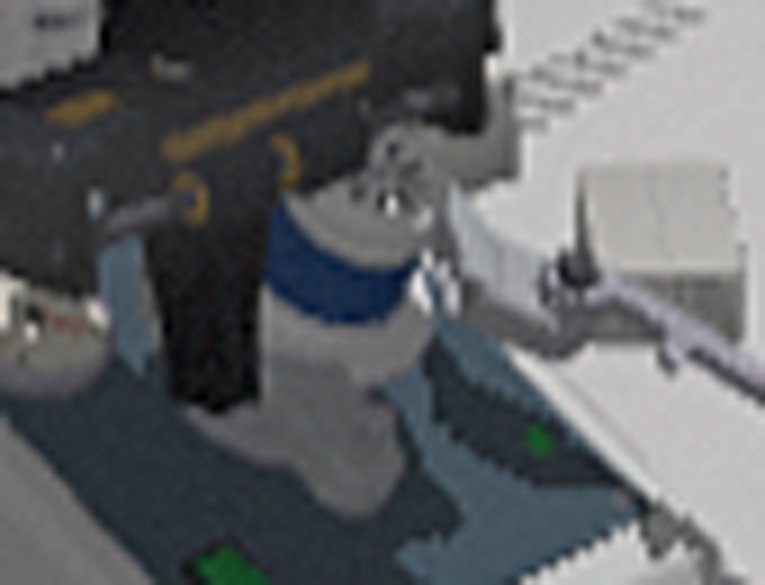

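The picture shows left half only ~0.2 rad open (lug at ≈(304,238)); the finger is sticking on the ring. I'll push along the tangent from further uphill.

```bash
python3 -m pendant '[[0,0.006,0,0],[0,0.008,0,0],[0,0.002,-0.004,0],[-0.006,0,-0.006,0],[0,0,0,0],[0,0,0,0]]'|sed -n 2,4p; python3 -c "
from port import *;from go import go
for t in((0,80,6),(0,66,6),(-11,53,6)): t=tip(*t);print(t.round(4));go(*t)"
```

```text
ee_pos: [0.6763, 0.1125, 0.1533]
eef_rot: [0.118, 0.993, -0.0, 0.001]
ft_force: [0.5, 0.2, -0.5]
[0.6839 0.116  0.1515]
tool delta mm [-6.6  5.1  1.8] turn -0.0011 z-axis [ 0.002 -0.    -1.   ] F [ 0.5  0.2 -0.5] t 18.35
[0.6807 0.1024 0.1515]
tool delta mm [-6.6 -8.9  1.8] turn -0.0011 z-axis [ 0.002 -0.    -1.   ] F [ 0.5  0.2 -0.5] t 18.35
[0.6684 0.092  0.146 ]
tool delta mm [  2.9 -21.9   7.3] turn -0.0011 z-axis [ 0.002 -0.    -1.   ] F [ 0.5  0.2 -0.5] t 18.35
```

```bash
python3 -m pendant '[[-0.0066,0,0.0018,0],[0,-0.004,0,0],[0,-0.005,0,0],[0,0,0,0]]'|sed -n 2,4p;python3 -m pendant '[[0.003,-0.004,0.0018,0],[0.003,-0.004,0.0018,0],[0.003,-0.004,0.0018,0],[0.001,-0.002,0,0],[0,0,0,0],[0,0,0,0]]'|sed -n 2,4p;python3 go.py .6684 .092 .146
python3 - <<'E'
from h import *
c=cam("scene");save(c,"l2.png")
for o in r.outline_of("left_lug","scene")[:3]: print(o["score"],o["bbox"])
E
```

```text
ee_pos: [0.6794, 0.102, 0.1501]
eef_rot: [0.118, 0.993, -0.0, -0.0]
ft_force: [-0.3, -0.1, 0.4]
ee_pos: [0.6679, 0.0947, 0.1459]
eef_rot: [0.116, 0.993, 0.002, 0.002]
ft_force: [7.4, 6.4, -1.0]
tool delta mm [-1.1 -2.5 -0.1] turn 0.0024 z-axis [ 0.004  0.003 -1.   ] F [ 7.4  6.4 -1. ] t 19.1833
0.78 [303.4, 235.5, 24.3, 20.6]
```

```bash
cat > lugq.py <<'E'
from port import *
c=cam("scene")
def edge(q,side="L"):
    s=15 if side=="L" else -15
    Q=np.array([W(*rot((-66+14*np.cos(a),s+14*np.sin(a),z),q,side)) for a in th[::4] for z in(-9,9)])
    p=proj(c,Q);return p[:,0].min().round(1),p[:,0].max().round(1),p[:,1].min().round(1),p[:,1].max().round(1)
if __name__=="__main__":
    for s in "LR":
        for q in(0,.05,.1,.2,.3,.55): print(s,q,edge(q,s))
E
python3 lugq.py
```

```text
L 0 (np.float64(305.0), np.float64(316.7), np.float64(229.3), np.float64(241.2))
L 0.05 (np.float64(303.3), np.float64(315.0), np.float64(229.8), np.float64(241.7))
L 0.1 (np.float64(301.6), np.float64(313.3), np.float64(230.2), np.float64(242.1))
L 0.2 (np.float64(297.9), np.float64(309.7), np.float64(230.7), np.float64(242.6))
L 0.3 (np.float64(294.1), np.float64(305.8), np.float64(230.9), np.float64(242.9))
L 0.55 (np.float64(283.8), np.float64(295.7), np.float64(229.9), np.float64(242.0))
R 0 (np.float64(312.3), np.float64(323.9), np.float64(225.9), np.float64(237.6))
R 0.05 (np.float64(313.6), np.float64(325.1), np.float64(225.1), np.float64(236.7))
R 0.1 (np.float64(314.7), np.float64(326.2), np.float64(224.1), np.float64(235.7))
R 0.2 (np.float64(316.7), np.float64(328.2), np.float64(222.1), np.float64(233.7))
R 0.3 (np.float64(318.4), np.float64(329.8), np.float64(219.8), np.float64(231.3))
R 0.55 (np.float64(320.8), np.float64(332.1), np.float64(213.5), np.float64(224.8))
```

```bash
python3 -m pendant '[[0.002,-0.002,0.001,0],[0.002,-0.002,0.001,0],[0,-0.002,0,0],[0,0,0,0],[0,0,0,0]]'|sed -n 2,4p;python3 go.py .6684 .092 .146
python3 - <<'E'
from h import *
c=cam("scene");save(c,"l3.png")
for o in r.outline_of("left_lug","scene")[:3]:
    print(o["score"],o["bbox"])
E
```

```text
ee_pos: [0.6656, 0.0947, 0.1459]
eef_rot: [0.114, 0.993, 0.005, 0.006]
ft_force: [19.7, 18.9, -0.7]
tool delta mm [-3.3 -2.  -0.1] turn 0.0065 z-axis [ 0.013  0.009 -1.   ] F [19.7 18.9 -0.7] t 19.75
0.57 [303.9, 234.7, 24.9, 19.5]
```

```bash
python3 -m pendant '[[0,0.008,0,0],[0,0.012,-0.005,0],[0,0.01,-0.02,0],[0,0,-0.035,0],[0,0,-0.04,0],[0,0,-0.02,0],[0,0,0,0],[0,0,0,0]]'|sed -n 2,4p;  python3 -c "
from port import *;from go import go
for t in((18,-98,90),(18,-98,6),(14,-85,6),(6,-72,6),(-11,-53,6)): t=tip(*t);print(t.round(4));go(*t)"
```

```text
ee_pos: [0.6686, 0.1163, 0.2646]
eef_rot: [0.117, 0.993, 0.0, 0.001]
ft_force: [-0.9, 0.4, -1.2]
[ 0.6168 -0.051   0.2332]
tool delta mm [  11.5 -174.7   31.2] turn -0.0002 z-axis [ 0.002  0.    -1.   ] F [-0.9  0.4 -1.2] t 20.5167
[ 0.6576 -0.0607  0.1605]
tool delta mm [ -30.4 -174.8  104.1] turn -0.0002 z-axis [ 0.002  0.    -1.   ] F [-0.9  0.4 -1.2] t 20.5167
[ 0.6573 -0.0473  0.1585]
tool delta mm [ -26.9 -161.8  106.1] turn -0.0002 z-axis [ 0.002  0.    -1.   ] F [-0.9  0.4 -1.2] t 20.5167
[ 0.6536 -0.033   0.1545]
tool delta mm [ -20.  -148.8  110.1] turn -0.0002 z-axis [ 0.002  0.    -1.   ] F [-0.9  0.4 -1.2] t 20.5167
[ 0.6437 -0.0111  0.146 ]
tool delta mm [  -5.2 -129.8  118.5] turn -0.0002 z-axis [ 0.002  0.    -1.   ] F [-0.9  0.4 -1.2] t 20.5167
```

```bash
python3 -m pendant '[[-0.005,-0.02,0,0],[-0.006,-0.035,0,0],[-0.006,-0.035,0,0],[-0.006,-0.035,0,0],[-0.007,-0.034,0,0],[0,-0.016,0.01,0],[0,0,0.025,0],[0,0,0,0]]'|sed -n 2,4p; python3 -m pendant '[[0,0,0.03,0],[0,0,0.025,0],[0,0,0.01,0],[0,0,0,0],[0,0,0,0]]'|sed -n 2,4p; python3 go.py .6576 -.0607 .1605
```

```text
ee_pos: [0.654, -0.0622, 0.2226]
eef_rot: [0.119, 0.993, -0.001, -0.004]
ft_force: [-0.4, 0.4, -1.7]
ee_pos: [0.6569, -0.0601, 0.1635]
eef_rot: [0.117, 0.993, 0.0, -0.0]
ft_force: [-1.2, 0.3, 0.3]
tool delta mm [-0.9 -0.4  3. ] turn 0.0011 z-axis [-0.001  0.    -1.   ] F [-1.2  0.3  0.3] t 21.6
```

```bash
python3 -m pendant '[[0.002,0.006,0.003,0],[0.001,0.007,0.002,0],[0.0035,0.0065,0.002,0],[0.0035,0.0065,0.002,0],[0.004,0.005,0.002,0],[0.004,0.005,0.002,0],[0.004,0.005,0.0025,0],[0,0,0,0]]'|sed -n 2,4p; python3 go.py .6437 -.0111 .146
```

```text
ee_pos: [0.6434, -0.0145, 0.1466]
eef_rot: [0.117, 0.993, -0.0, -0.002]
ft_force: [-1.4, -0.7, -0.7]
tool delta mm [0.5 3.4 0.6] turn 0.001 z-axis [-0.003  0.    -1.   ] F [-1.4 -0.7 -0.7] t 22.2667
```

```bash
python3 -m pendant '[[0.002,0.003,0.001,0],[0.002,0.003,0.001,0],[0,0,0,0],[0,0,0,0]]'|sed -n 2,4p; python3 go.py .6437 -.0111 .146;python3 - <<'E'
from h import *
c=cam("scene");save(c,"r1.png")
for o in r.outline_of("right_lug","scene")[:3]+r.outline_of("lever_knob","scene")[:3]:
    print(o["score"],o["bbox"])
E
```

```text
ee_pos: [0.6429, -0.0106, 0.1462]
eef_rot: [0.118, 0.993, -0.001, 0.001]
ft_force: [-0.3, -7.0, -0.2]
tool delta mm [-0.9 -0.3  0.2] turn -0.0012 z-axis [ 0.001 -0.002 -1.   ] F [-0.3 -7.  -0.2] t 22.6
0.81 [326.5, 233.2, 38.7, 37.7]
0.74 [329.8, 239.1, 26.6, 23.2]
0.69 [313.4, 224.7, 63.8, 50.3]
0.53 [319.9, 231.2, 52.9, 43.6]
```

```bash
python3 -m pendant '[[0.001,0.002,0.0005,0],[0.001,0.002,0.0005,0],[0,0,0,0],[0,0,0,0]]'|sed -n 2,4p;python3 -m pendant '[[0.001,0.002,0.0005,0],[0.001,0.001,0,0],[0,0,0,0],[0,0,0,0]]'|sed -n 2,4p; python3 go.py .6437 -.0111 .146;python3 - <<'E'
from h import *
c=cam("scene");save(c,"r2.png")
a=c["img"][195:265,285:365,::-1];cv2.imwrite("pics/r2c.png",cv2.resize(a,None,fx=8,fy=8,interpolation=2))
E
```

```text
ee_pos: [0.6428, -0.0103, 0.1461]
eef_rot: [0.12, 0.993, -0.003, 0.002]
ft_force: [1.5, -16.1, 2.6]
ee_pos: [0.6426, -0.01, 0.1461]
eef_rot: [0.121, 0.993, -0.004, 0.004]
ft_force: [6.2, -24.0, 1.9]
tool delta mm [-1.4 -0.8  0.1] turn -0.0074 z-axis [ 0.007 -0.01  -1.   ] F [  6.2 -24.    1.9] t 23.4167
```

View pics/r2c.png

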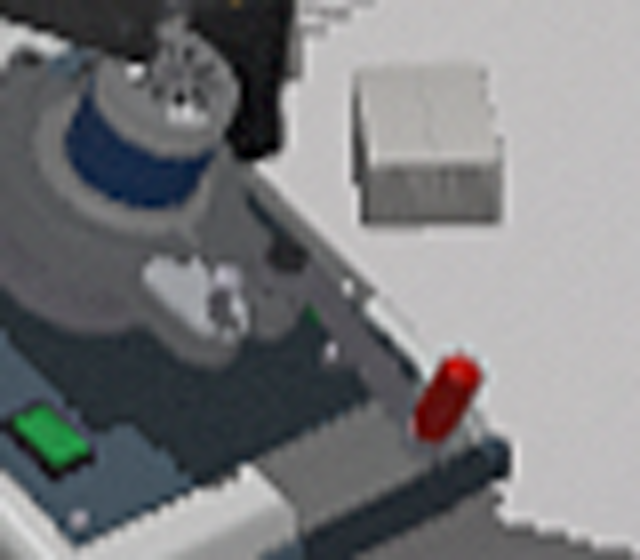

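Both halves are round the flanges: lugs meet at ≈(250,280) in the crop, knob top at (462,368). Locate the knob and retreat.

```bash
python3 -m pendant '[[0,-0.008,0,0],[0,-0.012,-0.005,0],[0,-0.01,-0.02,0],[0,0,-0.035,0],[0,0,-0.035,0],[0,0,0,0],[0,0,0,0]]'|sed -n 2,4p
python3 - <<'E'
from port import *;from go import go
c=cam("scene");n=F[:,2]
hsv=cv2.cvtColor(c["img"],cv2.COLOR_RGB2HSV);m=((hsv[...,0]<8)|(hsv[...,0]>172))&(hsv[...,1]>140);m[:, :330]=0;m[:,355:]=0;m[:230]=0;m[260:]=0
v,u=np.nonzero(m);print(len(u),u.mean(),v.mean())
o,d=ray(c,u.mean(),v.mean());t=((P+n*.0355-o)@n)/(d@n);K=F.T@(o+t*d-P)*1e3;print("knob",K)
a=np.degrees(np.arctan2(K[1]+15,-(K[0]+66)));print("r",np.hypot(K[0]+66,K[1]+15),"deg left of front",a)
go(*tip(K[0],K[1],35))
E
```

```text
ee_pos: [0.6345, -0.0299, 0.2422]
eef_rot: [0.117, 0.993, 0.001, 0.003]
ft_force: [0.9, -0.1, 0.2]
54 340.2962962962963 244.53703703703704
knob [-147.15741624   -8.01415733   35.5       ]
r 81.4575239525038 deg left of front 4.919761314275073
tool delta mm [127.2  65.4 136.9] turn 0.0012 z-axis [ 0.002  0.001 -1.   ] F [-0.1 -0.3 -0.8] t 24.1
```

```bash
cat > lev.py <<'E'
from port import *
def fing(al,extra=0):
    a=np.radians(al);k=np.array([-66-82*np.cos(a),-15+82*np.sin(a)]);c,s=np.cos(np.pi/6),.5
    n=np.array([np.sin(a)*c,np.cos(a)]);n/=np.linalg.norm(n)
    zr=35+17*n[0];h=k[0]*c-zr*s;d=8+9.5*n[0]+10*n[1]-extra
    return hv(h-n[0]*d,k[1]-n[1]*d,k[0]*s+32*c)+[0,0,.011]
def knob():
    c=cam("scene");n=F[:,2];hsv=cv2.cvtColor(c["img"],cv2.COLOR_RGB2HSV);m=((hsv[...,0]<8)|(hsv[...,0]>172))&(hsv[...,1]>140)
    q=proj(c,np.array([W(-66-82*np.cos(a),-15+82*np.sin(a),35) for a in np.linspace(-.2,1.7,40)]))
    mm=np.zeros(m.shape,np.uint8);cv2.polylines(mm,[q.astype(np.int32)],False,1,24);v,u=np.nonzero(m&(mm>0))
    if len(u)<5: return print("no red")
    o,d=ray(c,u.mean(),v.mean());t=((P+n*.0355-o)@n)/(d@n);K=F.T@(o+t*d-P)*1e3
    print(len(u),"knob",K.round(1),"alpha",np.degrees(np.arctan2(K[1]+15,-(K[0]+66))).round(1))
E
python3 - <<'E'
from lev import *
M=R.from_quat([.117,.9931,0,0]).as_matrix();s=r.read_state()["ee_pos"]
A=np.radians(0)
pts=[fing(5,-15)]+[fing(a) for a in(5,15,25,35,45,55,65,75,84)]
for p in pts: print(p.round(4),(M.T@(p-s)*1e3).round(1));s=p
E
```

```text
[0.514  0.0318 0.1002] [130.6  32.1 139.9]
[0.5186 0.0461 0.1002] [-1.1 15.   0. ]
[0.5196 0.0596 0.1014] [ 2.2 13.3 -1.2]
[0.5224 0.0728 0.1039] [ 0.3 13.5 -2.4]
[0.5271 0.0853 0.1074] [-1.6 13.3 -3.6]
[0.5337 0.097  0.112 ] [-3.7 12.8 -4.6]
[0.5421 0.1073 0.1175] [-5.8 12.  -5.5]
[0.5525 0.1159 0.1237] [-8.1 10.8 -6.2]
[0.5648 0.1222 0.1304] [-10.4   9.   -6.7]
[0.5772 0.1254 0.1367] [-11.3   6.   -6.3]
```

```bash
python3 -m pendant '[[0.02,0.004,0,0],[0.03,0.006,0,0],[0.032,0.008,0,0],[0.032,0.008,0,0],[0.0166,0.006,0.015,0],[0,0,0.035,0],[0,0,0.035,0],[0,0,0,0]]'|sed -n 2,4p; python3 -m pendant '[[0,0,0.035,0],[0,0,0.015,0],[0,0,0,0],[0,0,0,0]]'|sed -n 2,4p; python3 go.py .514 .0318 .1002; python3 -c "
from lev import *
knob()"
```

```text
ee_pos: [0.5092, 0.0313, 0.1476]
eef_rot: [0.116, 0.993, -0.001, -0.005]
ft_force: [-1.5, 0.7, -0.5]
ee_pos: [0.5137, 0.0311, 0.1047]
eef_rot: [0.117, 0.993, -0.0, -0.001]
ft_force: [-0.4, -0.6, 0.5]
tool delta mm [-0.2  0.8  4.5] turn 0.0002 z-axis [-0.001 -0.    -1.   ] F [-0.4 -0.6  0.5] t 25.1
52 knob [-146.1   -9.9   35.5] alpha 3.6
```

```bash
python3 -m pendant '[[0,0.008,0.0045,0],[-0.001,0.008,0,0],[0.001,0.007,-0.0006,0],[0.001,0.0065,-0.0006,0],[0.0003,0.007,-0.0012,0],[0,0.0067,-0.0012,0],[-0.0008,0.0067,-0.0018,0],[-0.0008,0.0067,-0.0018,0]]'|sed -n 2,4p; python3 -m pendant '[[0,0,0,0]]'|sed -n 2,4p; python3 -c "
from lev import *;from go import go
knob();go(*fing(45))"
```

```text
ee_pos: [0.5275, 0.0866, 0.1071]
eef_rot: [0.117, 0.993, -0.0, 0.0]
ft_force: [1.0, -1.9, 0.1]
ee_pos: [0.5278, 0.0877, 0.1073]
eef_rot: [0.116, 0.993, 0.0, 0.0]
ft_force: [-0.2, -0.5, 0.2]
59 knob [-131.2   29.8   35.5] alpha 34.5
tool delta mm [-3.7 11.1 -5. ] turn 0.0014 z-axis [ 0.  0. -1.] F [ 0.3 -0.8 -0.7] t 25.95
```

Tracking exactly as predicted (34.5°). Continue.

```bash
python3 -m pendant '[[-0.0018,0.0055,-0.0025,0],[-0.0018,0.0056,-0.0025,0],[-0.003,0.006,-0.0027,0],[-0.003,0.006,-0.0028,0],[-0.004,0.0054,-0.0031,0],[-0.004,0.0054,-0.0031,0],[-0.0052,0.0045,-0.0033,0],[-0.0052,0.0045,-0.0034,0]]'|sed -n 2,4p; python3 -m pendant '[[0,0,0,0],[0,0,0,0]]'|sed -n 2,4p; python3 -c "
from lev import *;from go import go
knob();go(*fing(84));go(*fing(88))"
```

```text
ee_pos: [0.5648, 0.1221, 0.1305]
eef_rot: [0.117, 0.993, 0.0, -0.0]
ft_force: [-1.0, -0.8, -0.4]
ee_pos: [0.5648, 0.1217, 0.1303]
eef_rot: [0.117, 0.993, 0.0, 0.0]
ft_force: [0.5, -0.6, -0.5]
54 knob [-84.4  67.2  35.5] alpha 77.4
tool delta mm [-11.4   6.9  -6.6] turn 0.0003 z-axis [ 0.  0. -1.] F [-0.4  0.5 -0.2] t 26.8333
tool delta mm [-16.9   8.8  -9.4] turn 0.0003 z-axis [ 0.  0. -1.] F [-0.4  0.5 -0.2] t 26.8333
```

```bash
python3 -m pendant '[[-0.0038,0.002,-0.002,0],[-0.0038,0.002,-0.002,0],[-0.0038,0.002,-0.0026,0],[0,0,0,0],[0,0,0,0]]'|sed -n 2,4p; python3 -c "
from lev import *
knob()"; python3 -m pendant '[[-0.002,0.0005,-0.001,0],[-0.002,0,-0.001,0],[0,0,0,0],[0,0,0,0]]'|sed -n 2,4p; python3 -c "
from lev import *;from go import go
knob();go(*fing(84));go(*fing(88))"
```

```text
ee_pos: [0.5767, 0.1245, 0.1366]
eef_rot: [0.117, 0.993, -0.0, -0.0]
ft_force: [-3.0, -0.9, 0.6]
53 knob [-72.6  68.6  35.5] alpha 85.5
ee_pos: [0.5783, 0.1244, 0.1373]
eef_rot: [0.117, 0.993, -0.001, -0.003]
ft_force: [-11.6, 2.0, -2.2]
45 knob [-73.   70.6  35.5] alpha 85.3
tool delta mm [1.3 0.7 0.6] turn 0.0011 z-axis [-0.006 -0.    -1.   ] F [-10.8   0.5  -2.5] t 27.6833
tool delta mm [-4.2  2.6 -2.3] turn 0.0011 z-axis [-0.006 -0.    -1.   ] F [-10.8   0.5  -2.5] t 27.6833
```

```bash
python3 -m pendant '[[-0.003,0,0,0],[-0.002,0,0,0],[0,0,0,0],[0,0,0,0]]'|sed -n 2,4p; python3 -m pendant '[[0.006,0,0,0],[0.012,0,0,0],[0.02,0,-0.01,0],[0.02,0,-0.03,0],[0.01,0,-0.035,0],[0,0,-0.035,0],[0,0,0,0],[0,0,0,0]]'|sed -n 2,4p
python3 - <<'E'
from lev import *
knob()
c=cam("scene")
for th_ in("left_lug","right_lug","filter_center","lever_knob"):
    print(th_,[(round(o["score"],2),o["bbox"]) for o in r.outline_of(th_,"scene")][:2])
save(c,"end.png")
# seated-fit check: flange / top circles of filter contrast vs axial offset
C["scene"]=c;G["scene"]=cv2.GaussianBlur(cv2.cvtColor(c["img"],cv2.COLOR_RGB2GRAY).astype(np.float32),(0,0),.6)
t=cam("top");C["top"]=t;G["top"]=cv2.GaussianBlur(cv2.cvtColor(t["img"],cv2.COLOR_RGB2GRAY).astype(np.float32),(0,0),.6)
blue=[]
for n in("scene","top"):
    hsv=cv2.cvtColor(C[n]["img"],cv2.COLOR_RGB2HSV);u0,v0=proj(C[n],W(0,0,30))[0].astype(int)
    m=(hsv[...,0]>108)&(hsv[...,0]<125)&(hsv[...,1]>130);m[:v0-20]=0;m[v0+20:]=0;m[:,:u0-20]=0;m[:,u0+20:]=0
    v,u=np.nonzero(m);print(n,len(u),[(u.min(),u.max(),v.min(),v.max())] if len(u) else 0)
    for z in (12,30): 
        q=proj(C[n],circ(P,F,.025,z/1e3));print(z,q.min(0).round(1),q.max(0).round(1))
E
```

```text
ee_pos: [0.5802, 0.1246, 0.1366]
eef_rot: [0.116, 0.993, -0.0, -0.006]
ft_force: [-24.7, 3.4, 3.8]
ee_pos: [0.5211, 0.1391, 0.2514]
eef_rot: [0.117, 0.993, 0.002, 0.003]
ft_force: [-0.8, -0.1, -1.4]
56 knob [-73.2  68.4  35.5] alpha 85.1
left_lug [(0.52, [298.5, 222.3, 33.8, 39.0])]
right_lug [(0.68, [306.4, 223.3, 36.3, 41.5])]
filter_center [(0.95, [339.6, 321.9, 32.5, 36.4]), (0.64, [301.8, 212.4, 25.9, 29.1])]
lever_knob [(0.74, [302.4, 212.9, 27.9, 27.9]), (0.61, [308.6, 234.1, 25.4, 16.9])]
scene 51 [(np.int64(293), np.int64(310), np.int64(207), np.int64(220))]
12 [292.4 208.1] [309.2 221.3]
30 [294.5 203.8] [311.3 216.9]
top 3 [(np.int64(325), np.int64(334), np.int64(203), np.int64(209))]
12 [316.1 199.7] [334.6 217.8]
30 [315.3 201.2] [334.  219.5]
```

Run:
```python
from lev import *
c=cam("scene");n="scene"
C[n]=c;G[n]=cv2.GaussianBlur(cv2.cvtColor(c["img"],cv2.COLOR_RGB2GRAY).astype(np.float32),(0,0),.5)
hsv=cv2.cvtColor(c["img"],cv2.COLOR_RGB2HSV);u0,v0=proj(c,W(0,0,58))[0].astype(int)
for z in(56,58,60,62): q=proj(c,circ(P,F,.025,z/1e3));print(z,q.min(0).round(1),q.max(0).round(1))
g=cv2.cvtColor(c["img"],cv2.COLOR_RGB2GRAY).astype(int)
print("col",u0,[(v,g[v,u0],c["img"][v,u0].tolist()) for v in range(v0-14,v0+26)][::1])
best=[]
for dz in np.arange(.054,.066,.001):
  for dx in np.arange(-.003,.0031,.001):
    for dy in np.arange(-.003,.0031,.001):
      Q=P+F@[dx,dy,0];best.append((abs(samp(n,circ(Q,F,.0243,dz))-samp(n,circ(Q,F,.0263,dz))).mean(),dz,dx,dy))
print(sorted(best)[-4:])
```

```text
56 [297.5 197.4] [314.5 210.6]
58 [297.8 196.9] [314.8 210.1]
60 [298.  196.4] [315.  209.6]
62 [298.2 195.9] [315.3 209.1]
col 306 [(189, np.int64(41), [40, 41, 41]), (190, np.int64(148), [150, 148, 146]), (191, np.int64(175), [178, 175, 171]), (192, np.int64(172), [174, 171, 169]), (193, np.int64(171), [171, 171, 169]), (194, np.int64(175), [177, 175, 171]), (195, np.int64(182), [184, 182, 179]), (196, np.int64(136), [138, 136, 133]), (197, np.int64(87), [88, 87, 86]), (198, np.int64(120), [121, 120, 121]), (199, np.int64(187), [186, 187, 187]), (200, np.int64(161), [159, 161, 162]), (201, np.int64(136), [135, 136, 136]), (202, np.int64(167), [166, 167, 172]), (203, np.int64(153), [153, 152, 161]), (204, np.int64(149), [150, 147, 159]), (205, np.int64(190), [189, 190, 192]), (206, np.int64(207), [207, 206, 209]), (207, np.int64(201), [201, 200, 202]), (208, np.int64(199), [198, 199, 200]), (209, np.int64(177), [177, 177, 179]), (210, np.int64(131), [131, 131, 134]), (211, np.int64(106), [106, 106, 108]), (212, np.int64(109), [108, 109, 110]), (213, np.int64(116), [118, 116, 115]), 
[... 180 characters left out ...]
 np.int64(33), [16, 35, 64]), (220, np.int64(57), [49, 57, 75]), (221, np.int64(96), [94, 96, 98]), (222, np.int64(111), [112, 110, 111]), (223, np.int64(102), [101, 102, 103]), (224, np.int64(86), [85, 86, 89]), (225, np.int64(83), [82, 83, 88]), (226, np.int64(82), [80, 82, 85]), (227, np.int64(122), [121, 122, 126]), (228, np.int64(166), [162, 167, 170])]
[(np.float32(18.246492), np.float64(0.055), np.float64(0.0), np.float64(-0.001)), (np.float32(18.272465), np.float64(0.056), np.float64(0.0), np.float64(0.0)), (np.float32(18.28826), np.float64(0.057), np.float64(-0.001), np.float64(0.001)), (np.float32(18.318607), np.float64(0.059000000000000004), np.float64(-0.002), np.float64(0.003))]
```

Seated (top at about 57 ± 1 mm, expected 58), ring shut, lever over. Hand in.

```bash
python3 -c "
from bench import r
print(r.close_job())"
```

```text
the job is handed in; nothing more can be done
None
```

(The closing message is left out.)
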